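# Tip two crates to find the stamped one and push it over the line

### The job

One of the two small wooden crates has a stamp underneath. Without gripping or lifting either, first push each crate over away from you, so that both lie on their back sides with their undersides facing you; then push the stamped one forward along the surface, as it lies, until it is wholly beyond the dispatch line (the dark steel strip) and close behind it. Leave the other crate lying where you tipped it, short of the line, and do not disturb the things around.

Things in the scene. Friction and masses are not known exactly. Their poses are not given: they have to be found in the camera images.
- crate_one: one of two alike open wooden crates, 38 deep (x) x 84 wide (y) x 66 mm high, 0.14 to 0.28 kg, walls 5 mm (ends 7), upright and empty at the start. Origin: centre of the underside; z up out of the open top, x level, away from the robot to within 0.2 rad. Underneath: two skids 5 mm thick, 14 wide, along both ends, a bare board between. Either may be the left or the right one
- crate_two: the other crate, same size and axes. Pushed away from the robot near the top of its near long side, a crate tips over its far bottom edge rather than slides (it may slide some mm first); past about 30 degrees it falls onto its back (the long side at +x). There it lies 38 mm high, 66 mm deep, z pointing away from the robot, underside upright and facing the robot
- crate_one_heel_left (a point): the left end of the far bottom edge of crate_one, the edge over which it is tipped (19, +42, 0 mm in the crate's frame); it stays on the surface
- crate_one_heel_right (a point): the right end of the far bottom edge of crate_one, the edge over which it is tipped (19, -42, 0 mm in the crate's frame); it stays on the surface
- crate_two_heel_left (a point): the left end of the far bottom edge of crate_two, the edge over which it is tipped (19, +42, 0 mm in the crate's frame); it stays on the surface
- crate_two_heel_right (a point): the right end of the far bottom edge of crate_two, the edge over which it is tipped (19, -42, 0 mm in the crate's frame); it stays on the surface
- stamp (a point): centre of the stamp, a dark ring 37 mm across with a bar through it, flat on the bare board underneath one of the two crates, 5 mm inside the level of the skids; the other crate has none
- line_mid (a point): middle of the dispatch line, a flat dark steel strip 14 mm wide, 360 mm long and 1 mm thick lying on the surface, which things slide over; x points across the strip, away from the robot, y along it; the crates start on the robot's side of it
- nut: bystander, not to be disturbed: M16 nut, 24 x 27 x 13 mm, between the crates; origin at the centre of its underside
- bolt: bystander, not to be disturbed: M12 bolt lying down, 21 x 63 x 19 mm, on the far right; origin at the centre of its underside
- oilstone: bystander, not to be disturbed: oilstone block, 45 x 125 x 24 mm, on the right; origin at the centre of its underside
- tape: bystander, not to be disturbed: roll of masking tape, 72 mm across, 19 high, on the right; origin at the centre of its underside
- paste: bystander, not to be disturbed: round tin, 66 mm across, 39 high, on the far right; origin at the centre of its underside

How it is judged:
On the way, in this order (a step that is already met when the one before it is completed fails the run):
1. both crates have been tipped onto their back sides (angle between crate_one's own z axis and vertical between 1.4 and 1.75 rad and height (world z) of each of crate_one_heel_left, crate_one_heel_right, crate_two_heel_left, crate_two_heel_right below 0.012 m and angle between crate_two's own z axis and vertical between 1.4 and 1.75 rad), for 0.2 s.
2. the stamped crate is wholly beyond the line (x of each of crate_one_heel_left, crate_one_heel_right in the frame of line_mid above 0.003 m), for 0.2 s.
At the end, for the whole second after the job is handed in: Both crates lie at rest on their back sides, within 10 degrees; the whole rear edge of the stamped one is between 3 and 60 mm beyond the middle of the line; the other is short of the line, its far bottom edge within 45 mm of where it stood (all of step 1 and all of step 2 and x of each of crate_one_heel_left, crate_one_heel_right in the frame of line_mid below 0.06 m and x of each of crate_two_heel_left, crate_two_heel_right in the frame of line_mid below 0 m and distance of each of crate_two_heel_left, crate_two_heel_right from where it was at the start of the episode below 0.045 m and linear speed of each of crate_one, crate_two below 0.02 m/s); the robot touches nothing.
It fails at once if a crate is lifted off the surface or tipped the wrong way (height (world z) of each of crate_one_heel_left, crate_one_heel_right above 0.018 m or height (world z) of each of crate_two_heel_left, crate_two_heel_right above 0.018 m).
It fails at once if the unstamped crate is pushed to the line (x of any of crate_two_heel_left, crate_two_heel_right in the frame of line_mid above 0 m).
It fails at once if one of the bystanders is moved by more than 25 mm (distance of any of nut, bolt, oilstone, tape, paste from where it was at the start of the episode above 0.025 m).
It also fails if it takes over 58 s, if anything falls off the work surface, if the arm or the gripper's body presses on something with over 40 N, if the wrist force passes 120 N, or if a joint passes its speed limit or range.

### The arm

A 7-joint arm with a two-finger parallel gripper is mounted at the origin on a cart in front of the work surface, level with it; the furniture and walls round the work are solid. World frame = base frame: x ahead of the robot, y to its left, z up, the work surface at z = 0. Lengths are in m, angles in rad, forces in N, time in s.
With the tool pointing down it reaches from about 0.375 to 0.925 m from the base axis. Payload 3.1 kg.
Tool frame: the origin (TCP) lies between the finger pads; the fingertips stand 19 mm ahead of it and the grasp point (between the pads) is the TCP; z points along the fingers, y is the line along which they close (so a half turn about z gives the same grasp; the last joint's range is limited). The gripper opens to 85 mm and grips with 20 to 120 N. Pads are 22 mm wide; open, the fingers measure 114 mm over their backs; the gripper's body (76 mm by 85 mm) begins 54 mm behind the grasp point. The pads swing forward as they close: fully open they stand 13 mm farther back than shut.
Start: joints at [1.083, 0.383, 0.044, 1.598, -0.018, 1.161, -0.05], TCP at [0.247, -0.601, 0.25] pointing down, gripper open.
Joint ranges: [-2.61, 2.61], [-0.41, 2.15], [-1.48, 1.57], [0, 2.5], [-1.57, 4.71], [0.05, 1.97], [-2.85, 2.85]. Speed limits (rad/s): [2.79, 2.79, 3.14, 3.14, 3.14, 3.14, 3.14].

### API

Orientations are given as a unit quaternion [x, y, z, w].
In Python, from workcell import manip gives the robot as it stands. The module is installed in compiled form; this text tells all that it offers.
- The arm moves only by the tool move_arm, never from a script. Its argument "series" is a list of rows, each a list of 3 entries, a list of its own where there are three numbers: the turn, a rotation vector about the tool's x, y, z in rad, then the shift along the tool's x, y, z in cm, then the gripper command: -1 is fully open, 1 is shut, values between are in proportion. In form: [[[ax, ay, az], [dx, dy, dz], gripper], ...]. A call has 1 to 5 rows; each row is the pose to reach, as a shift and turn from the pose commanded when the call began, along the tool's axes at that moment; what a row does not reach only later rows make up. A row lasts 1/12 s, in which the tool goes at most 41.7 mm and 7.16 degrees, less where a joint would pass 70% of its speed; a pose out of reach is approached as far as the arm can. A call with a gripper value outside its range is refused whole. The fingers move at their own pace and stop on an object; "newtons" is the grip in N (left out, the last holds). Time passes only in rows, so rows that repeat a pose let the fingers close. It gives the time, the measured TCP pose, the force, the opening and the grip force at its end, in the units of the state.
- manip.observe(): the state, without advancing time (a new reading comes with each control period).
- manip.capture(name): name is "scene" or "top"; returns a dict with "image" (400x640x3 uint8, red, green, blue), "mtx" (3x3 intrinsics, pixels), "world_from_camera" (4x4, takes a point from camera to world coordinates). Camera axes: x right, y up, looking along -z (the intrinsics and any distortion apply to the point x, -y, -z); pixel columns grow to the right and rows downward; lengths in m; the calibration is good to about 2 mm. A picture is of the moment at which its call begins. There is no depth.
- manip.finish_job(): hands the job in; it is judged then, once.
The state is a dict: "t": time; "q": joint angles; "joint_vel": joint speeds; "effort": joint torques, N m; "position": TCP position; "tcp_rot": TCP orientation; "force": force on the tool from outside, world axes, zero at the start; "wrist_torque": the same for the moment, N m; "finger_gap": finger opening in m; "gripper_force": force on a finger pad.
Only numpy, scipy, OpenCV 4.12 (cv2) and the standard library are available. Lean on these libraries where they do the work, as an engineer would, in place of code of your own. Each camera call takes 0.05 s, during which the arm holds its last target. There are 200 camera calls.

## Working session

There is one attempt and no reset: what is moved stays moved. The work goes in short steps, Python scripts to look and compute and a tool call to move; the robot and the scene stay as the last step left them, time stands still between calls to the robot, and variables do not carry over. Pictures are saved under pics/ and viewed, at most 13 in all, crops included, and the job is handed in when it is done.

Besides the shell and the picture viewer there is one more tool, called after "Emit:" as name(argument=value, ...) on one line, values as JSON. move_arm: Moves the arm, as the interface text tells. Its arguments: {"type":"object","properties":{"series":{"type":"array"},"newtons":{"type":"number"}},"required":["series"]}

```bash
mkdir -p pics
cat > h.py <<'E'
import numpy as np, cv2
from workcell import manip
def cap(n,f=None):
    c=manip.capture(n)
    if f: cv2.imwrite('pics/'+f,c['image'][:,:,::-1])
    return c
def ray(c,u,v,z):
    K=np.array(c['mtx']);T=np.array(c['world_from_camera'])
    d=np.linalg.inv(K)@[u,v,1]; d=T[:3,:3]@[d[0],-d[1],-d[2]]; o=T[:3,3]
    return o+d*(z-o[2])/d[2]
def proj(c,p):
    K=np.array(c['mtx']);T=np.array(c['world_from_camera'])
    q=T[:3,:3].T@(np.array(p)-T[:3,3]); q=K@[q[0],-q[1],-q[2]]; return q[:2]/q[2]
E
python3 - <<'E'
from h import *
for n in('scene','top'):
    c=cap(n,n+'0.png');print(n,np.round(c['mtx'],1).tolist(),np.round(c['world_from_camera'],3).tolist())
s=manip.observe();print({k:np.round(v,3).tolist() for k,v in s.items()})
E
```

```text
scene [[397.2, 0.0, 324.7], [0.0, 397.2, 204.1], [0.0, 0.0, 1.0]] [[0.604, 0.546, -0.581, 0.006], [-0.797, 0.415, -0.438, -0.466], [0.002, 0.728, 0.686, 0.623], [0.0, 0.0, 0.0, 1.0]]
top [[362.0, 0.0, 322.9], [0.0, 362.0, 208.9], [0.0, 0.0, 1.0]] [[0.017, 0.997, -0.07, 0.426], [-1.0, 0.016, -0.023, -0.087], [-0.022, 0.07, 0.997, 0.877], [0.0, 0.0, 0.0, 1.0]]
{'t': 0.1, 'q': [1.083, 0.384, 0.044, 1.599, -0.018, 1.161, -0.05], 'joint_vel': [-0.001, -0.002, 0.001, -0.004, -0.001, -0.0, 0.0], 'effort': [0.003, -43.473, 1.029, -25.045, 0.011, 0.005, -0.0], 'position': [0.247, -0.6, 0.249], 'tcp_rot': [0.981, 0.194, -0.0, -0.001], 'force': [0.09, -0.264, -0.324], 'wrist_torque': [0.061, 0.016, -0.042], 'gripper_force': 0.0, 'finger_gap': 0.086}
```

View pics/scene0.png

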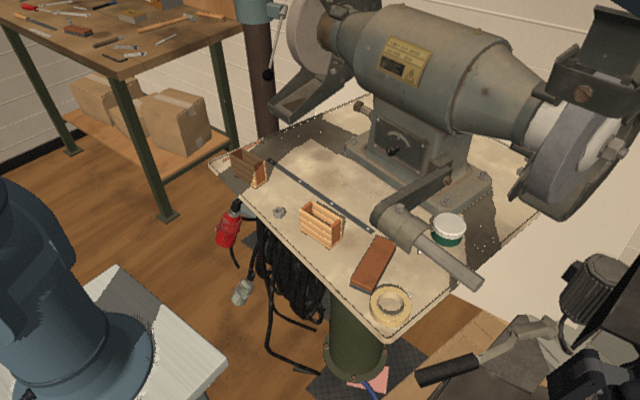

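View pics/top0.png

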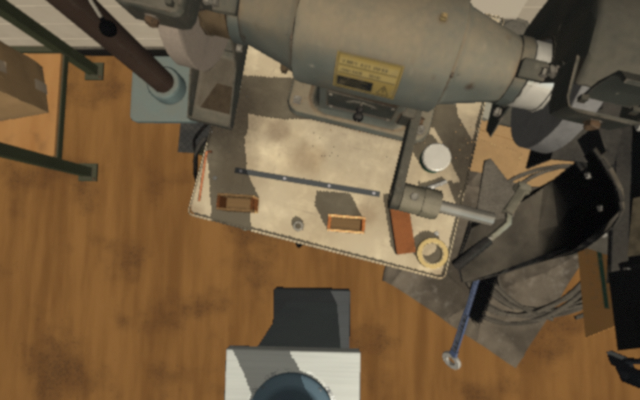

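The scene view shows the crates at about (248,168) and (321,224), with the nut between them at (279,212) and the strip running from (268,160) to (372,232). In the top view the crates are at (238,203) and (346,223), and the strip runs from (237,171) to (378,193). A grinder stands behind the strip, with its tool-rest arm on the right.

Run:
```python
from h import *
a=cv2.imread('pics/top0.png')[130:290,180:480]
b=cv2.imread('pics/scene0.png')[130:280,200:500]
a=cv2.resize(a,None,fx=2.5,fy=2.5,interpolation=2);cv2.imwrite('pics/topc.png',a)
b=cv2.resize(b,None,fx=2.6,fy=2.6,interpolation=2);cv2.imwrite('pics/scenec.png',b)
c=cap('top')
for n,u,v,z in[('lineL',237,171,0),('lineR',378,193,0),('L',238,203,.066),('R',346,223,.066),('nut',298,224,.01),('stone',401,231,.024)]:print(n,ray(c,u,v,z).round(3))
```

```text
lineL [0.578 0.146 0.   ]
lineR [ 0.528 -0.2    0.   ]
L [0.493 0.124 0.066]
R [ 0.452 -0.12   0.066]
nut [ 0.45  -0.008  0.01 ]
stone [ 0.437 -0.251  0.024]
```

View pics/topc.png

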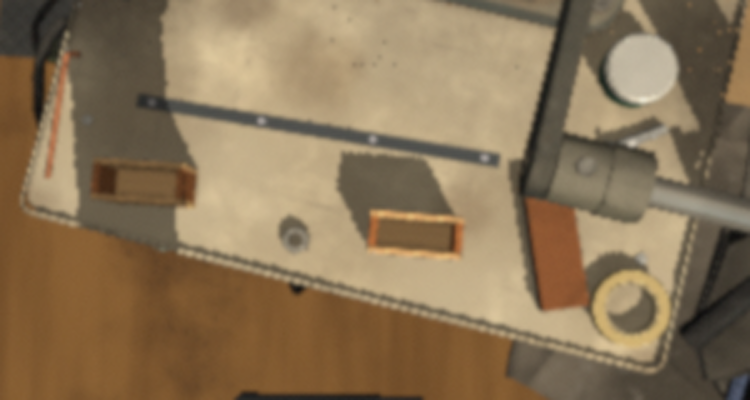

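View pics/scenec.png

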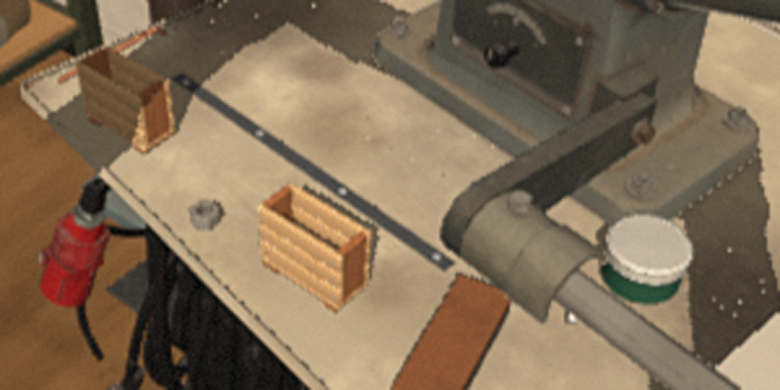

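In the crops the left crate's rim spans about (92–195, 162–207) and the right crate's about (368–463, 210–260). The nut, oilstone, tape and rest arm are all clear of the crates. The motor may overhang the line, so I'll triangulate it along with the crate corners.

Run:
```python
from h import *
t=cap('top');s=cap('scene')
T=lambda u,v:(180+u/2.5,130+v/2.5)
S=lambda u,v:(200+u/2.6,130+v/2.6)
def tri(a,b):
    o1=ray(t,*a,0);p1=ray(t,*a,.5);o2=ray(s,*b,0);p2=ray(s,*b,.5)
    d1=p1-o1;d2=p2-o2;k=np.linalg.lstsq(np.c_[d1,-d2],o2-o1,rcond=None)[0]
    A=o1+k[0]*d1;B=o2+k[1]*d2;return ((A+B)/2).round(3),round(np.linalg.norm(A-B),3)
print('plate TL',tri((338,52),(388,20)),'BL',tri((334,88),(379,65)),'BR',tri((401,98),(420,87)))
print('rest bolt',tri(T(587,165),S(520,200)))
print('rest corner low',tri(T(530,190),S(455,245)))
for n,z,pts in[('L rim',.066,[(92,202),(193,207),(97,161),(195,163)]),('R rim',.066,[(368,252),(462,259),(371,211),(464,216)]),('line',0.001,[(138,101),(498,158)]),('stone',.024,[(524,198),(573,205),(541,309),(588,303)]),('edge',0,[(25,208),(660,368)])]:
    print(n,[ray(t,*T(*p),z).round(3)[:2].tolist() for p in pts])
print('R rim scene',[ray(s,*S(*p),.066).round(3)[:2].tolist() for p in[(260,207),(342,260),(376,240),(293,186)]])
print('R bottom scene',[ray(s,*S(*p),.0).round(3)[:2].tolist() for p in[(263,268),(335,310)]])
print('L rim scene',[ray(s,*S(*p),.066).round(3)[:2].tolist() for p in[(79,50),(133,97),(168,78)]])
```

```text
plate TL (array([ 0.693, -0.094,  0.366]), np.float64(0.002)) BL (array([ 0.674, -0.091,  0.285]), np.float64(0.007)) BR (array([ 0.655, -0.199,  0.28 ]), np.float64(0.006))
rest bolt (array([ 0.509, -0.26 ,  0.122]), np.float64(0.001))
rest corner low (array([ 0.492, -0.223,  0.066]), np.float64(0.0))
L rim [[0.475, 0.172], [0.472, 0.08], [0.512, 0.169], [0.512, 0.079]]
R rim [[0.434, -0.079], [0.429, -0.163], [0.471, -0.081], [0.468, -0.164]]
line [[0.579, 0.151], [0.528, -0.203]]
stone [[0.488, -0.224], [0.482, -0.27], [0.384, -0.241], [0.39, -0.284]]
edge [[0.472, 0.258], [0.329, -0.358]]
R rim scene [[0.435, -0.08], [0.428, -0.164], [0.46, -0.172], [0.469, -0.086]]
R bottom scene [[0.432, -0.083], [0.432, -0.156]]
L rim scene [[0.494, 0.185], [0.474, 0.096], [0.513, 0.09]]
```

```bash
cat >> h.py <<'E'
from scipy.spatial.transform import Rotation as R
def go(p,yaw,tilt=0):
    "turn (rad) and shift (cm) in tool axes from the measured pose; tilt>0 leans fingertips forward"
    s=manip.observe();R0=R.from_quat(s['tcp_rot'])
    Rt=R.from_euler('z',yaw)*R.from_euler('y',-tilt)*R.from_euler('x',np.pi)
    print('t',round(s['t'],2),'at',np.round(s['position'],3),'F',np.round(s['force'],1),'turn',(R0.inv()*Rt).as_rotvec().round(3),'shift',(R0.inv().apply(np.array(p)-s['position'])*100).round(2))
E
python3 -c "
from h import *
go([.385,-.121,.2],-.05)"
```

```text
t 0.25 at [ 0.247 -0.601  0.25 ] F [0.6 0.7 1.1] turn [-0.001  0.     0.44 ] shift [ 31.02 -39.13   5.01]
```

Emit:
move_arm(series=[[[0, 0, 0.1], [1.5, -3, 0], -0.18], [[0, 0, 0.2], [4, -6, 0], -0.18], [[0, 0, 0.3], [7, -9.5, 0], -0.18], [[0, 0, 0.4], [9.5, -13, 0], -0.18], [[0, 0, 0.44], [12, -16, 0], -0.18]], newtons=40)

```text
t: 0.67
position: [0.2961, -0.4088, 0.25]
tcp_rot: [1.0, -0.028, -0.0, -0.0]
force: [1.3, 0.6, -0.0]
finger_gap: 0.0503
gripper_force: 0.0
```

```bash
python3 -c "
from h import *
go([.385,-.121,.2],-.05)"
```

```text
t 0.67 at [ 0.296 -0.409  0.25 ] F [ 1.3  0.6 -0. ] turn [-0.     0.    -0.005] shift [  7.29 -29.22   5.01]
```

Emit:
move_arm(series=[[[0, 0, 0], [1, -4, 0], -0.18], [[0, 0, 0], [2, -8, 0], -0.18], [[0, 0, 0], [3, -12, 1], -0.18], [[0, 0, 0], [4, -16, 2], -0.18], [[0, 0, 0], [5, -20, 3], -0.18]])

```text
t: 1.08
position: [0.3559, -0.2137, 0.2209]
tcp_rot: [1.0, -0.025, 0.001, 0.0]
force: [1.2, 0.3, -0.0]
finger_gap: 0.0504
gripper_force: 0.0
```

Emit:
move_arm(series=[[[0, 0, 0], [1, -4, 0], -0.18], [[0, 0, 0], [2, -8, 0], -0.18], [[0, 0, 0], [2.3, -9.2, 3], -0.18], [[0, 0, 0], [2.3, -9.2, 6], -0.18], [[0, 0, 0], [2.3, -9.2, 9], -0.18]])

```text
t: 1.5
position: [0.3847, -0.1234, 0.1309]
tcp_rot: [1.0, -0.023, 0.002, 0.001]
force: [-0.2, -0.5, 0.0]
finger_gap: 0.0505
gripper_force: 0.0
```

```bash
python3 -c "
from h import *
go([.419,-.122,.06],-.05)
cap('top','a_top.png');c=cap('scene','a.png')
a=cv2.resize(cv2.imread('pics/a.png')[120:290,190:450],None,fx=3,fy=3,interpolation=2);cv2.imwrite('pics/ac.png',a)"
```

```text
t 1.5 at [ 0.385 -0.123  0.131] F [-0.2 -0.5  0. ] turn [ 0.001 -0.004  0.004] shift [ 3.4  -0.31  7.1 ]
```

View pics/ac.png

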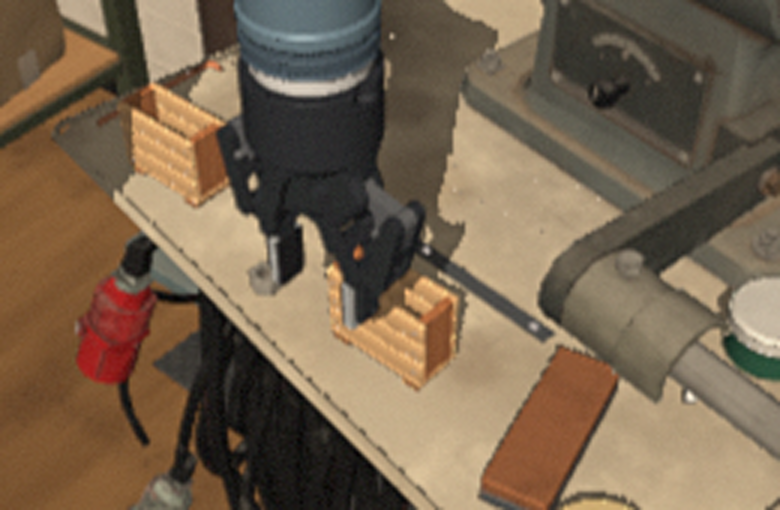

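The gripper hovers behind the right crate, centred on it at about (395,330) in the crop. The left crate is now lit, with its rim at (133,105), (195,147) and (225,128). I'll descend and start the push.

Emit:
move_arm(series=[[[0, 0, 0], [0, 0, 3], -0.18], [[0, 0, 0], [0, 0, 6], -0.18], [[0, 0, 0], [1, 0, 7], -0.18], [[0, 0, 0], [2, 0, 7], -0.18], [[0, 0, 0], [3, 0, 7], -0.18]])

```text
t: 2.02
position: [0.4147, -0.127, 0.0619]
tcp_rot: [1.0, -0.026, 0.001, 0.0]
force: [0.8, -0.2, 0.4]
finger_gap: 0.0506
gripper_force: 0.0
```

Emit:
move_arm(series=[[[0, 0, 0], [0.5, 0, 0], -0.18], [[0, 0, 0], [1, 0, 0], -0.18], [[0, 0, 0], [1.5, 0, 0], -0.18], [[0, 0, 0], [2, 0, 0], -0.18]])

```text
t: 2.35
position: [0.4339, -0.1277, 0.0618]
tcp_rot: [1.0, -0.025, 0.0, 0.0]
force: [-1.4, -0.3, 1.5]
finger_gap: 0.0505
gripper_force: 1.0
```

```bash
python3 -c "
from h import *
go([.46,-.122,.06],-.05)
c=cap('scene','b.png')
a=cv2.resize(cv2.imread('pics/b.png')[120:290,190:450],None,fx=3,fy=3,interpolation=2);cv2.imwrite('pics/bc.png',a)
for n,u,v in[('nl',133,105),('nr',195,147),('fr',225,128)]:print(n,ray(c,190+u/3,120+v/3,.066).round(3))
for n,u,v in[('b nl',133,160),('b nr',192,204)]:print(n,ray(c,190+u/3,120+v/3,0).round(3))
"
```

```text
t 2.35 at [ 0.434 -0.128  0.062] F [-1.4 -0.3  1.5] turn [ 0.001 -0.001 -0.001] shift [ 2.58 -0.7   0.18]
nl [0.484 0.16  0.066]
nr [0.475 0.084 0.066]
fr [0.506 0.083 0.066]
b nl [0.487 0.178 0.   ]
b nr [0.477 0.1   0.   ]
```

View pics/bc.png

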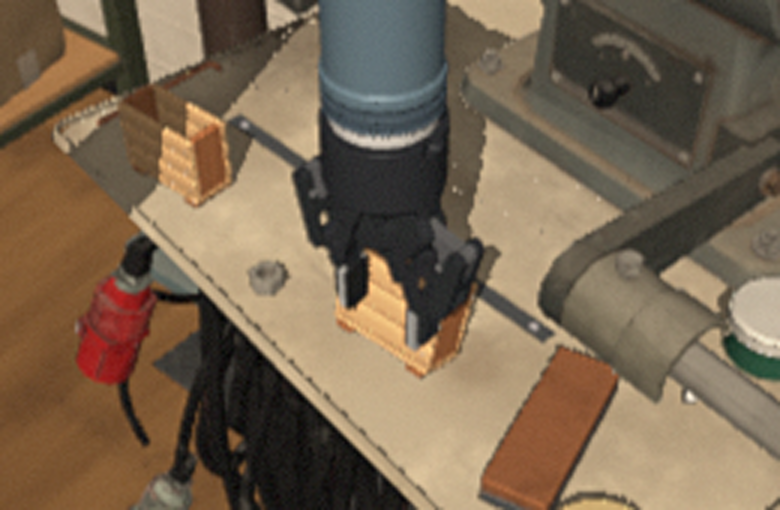

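The two pads are flat against the right crate's near side and the crate is starting to tip. I'll continue.

Emit:
move_arm(series=[[[0, 0, 0], [0.5, 0, 0], -0.18], [[0, 0, 0], [1, 0, 0], -0.18], [[0, 0, 0], [1.4, 0, 0], -0.18], [[0, 0, 0], [1.8, 0, 0], -0.18], [[0, 0, 0], [2.2, 0, 0], -0.18]])

```text
t: 2.82
position: [0.4557, -0.1282, 0.0607]
tcp_rot: [1.0, -0.025, 0.0, -0.0]
force: [-0.5, -0.1, -0.1]
finger_gap: 0.0504
gripper_force: 0.0
```

```bash
python3 -c "
from h import *
go([.40,-.122,.15],-.05)
c=cap('scene','c.png')
a=cv2.resize(cv2.imread('pics/c.png')[120:290,190:450],None,fx=3,fy=3,interpolation=2);cv2.imwrite('pics/cc.png',a)"
```

```text
t 2.82 at [ 0.456 -0.128  0.061] F [-0.5 -0.1 -0.1] turn [-0. -0.  0.] shift [-5.59 -0.35 -8.93]
```

View pics/cc.png

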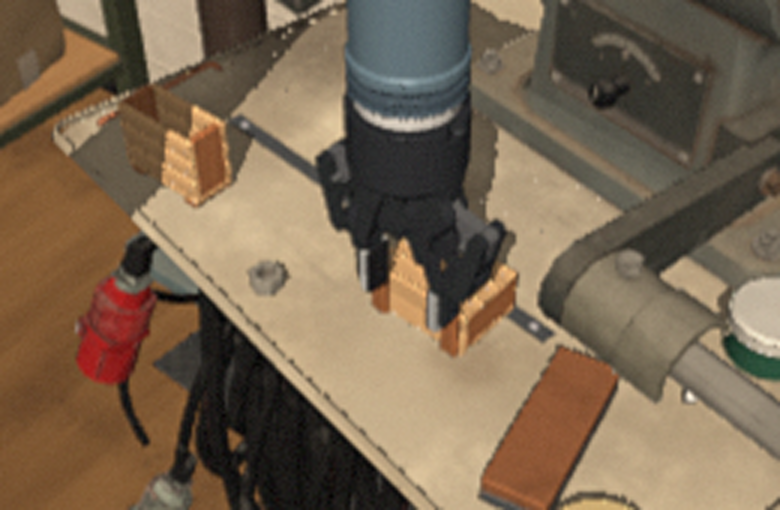

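The right crate is over, or nearly so, and its visible board shows no stamp so far. I'll retract up and back.

Emit:
move_arm(series=[[[0, 0, 0], [-1, 0, -1.5], -0.18], [[0, 0, 0], [-2.5, 0, -4.5], -0.18], [[0, 0, 0], [-4.5, -2, -7], -0.18], [[0, 0, -0.06], [-4.5, -6, -7], -0.18], [[0, 0, -0.13], [-4, -10, -7], -0.18]])

```text
t: 3.28
position: [0.4197, -0.0276, 0.1323]
tcp_rot: [0.999, 0.038, 0.001, 0.001]
force: [1.4, 0.1, 0.2]
finger_gap: 0.0502
gripper_force: 0.0
```

```bash
python3 -c "
from h import *
go([.435,.128,.062],.08)
cap('top','d_top.png');c=cap('scene','d.png')
a=cv2.imread('pics/d.png')[120:290,190:450];b=cv2.imread('pics/d_top.png')[140:260,180:430]
a=cv2.resize(a,None,fx=2.2,fy=2.2,interpolation=2);b=cv2.resize(b,(a.shape[1],int(120*a.shape[1]/250)),interpolation=2);cv2.imwrite('pics/dc.png',np.vstack([a[:320],b]))"
```

```text
t 3.28 at [ 0.42  -0.028  0.132] F [1.4 0.1 0.2] turn [ 0.002 -0.002 -0.003] shift [  2.7  -15.41   7.  ]
```

View pics/dc.png

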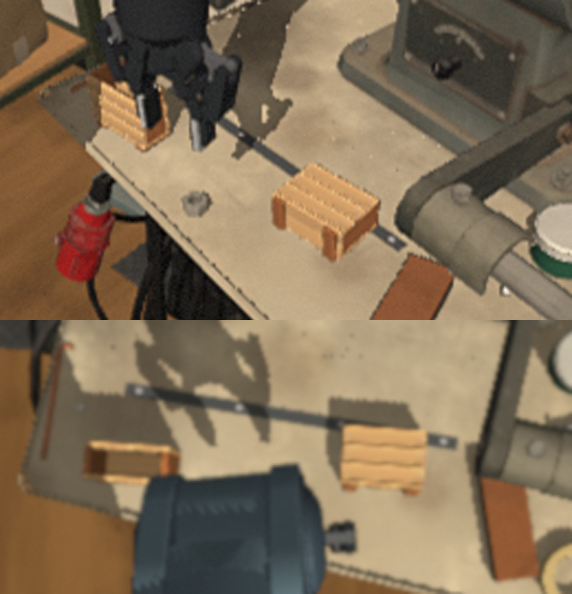

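The right crate lies flat on its back with a bare underside at about (305,225), so the left crate is the stamped one. I'll move behind the left crate.

Emit:
move_arm(series=[[[0, 0, 0], [0.5, -4, 0], -0.18], [[0, 0, 0], [0.8, -8, 0], -0.18], [[0, 0, 0], [1, -12, 0], -0.18], [[0, 0, 0], [1.2, -15.2, 1.5], -0.18], [[0, 0, 0], [1.2, -15.2, 4], -0.18]])

```text
t: 3.8
position: [0.4232, 0.1352, 0.0937]
tcp_rot: [0.999, 0.045, 0.005, -0.004]
force: [0.9, 0.7, 0.5]
finger_gap: 0.0505
gripper_force: 0.0
```

Emit:
move_arm(series=[[[0, 0, 0], [0, 0, 1.5], -0.18], [[0, 0, 0], [0, 0, 3], -0.18], [[0, 0, 0], [0.8, 0, 3], -0.18], [[0, 0, 0], [1.6, 0, 3], -0.18], [[0, 0, 0], [2.2, 0, 3], -0.18]])

```text
t: 4.22
position: [0.4442, 0.1279, 0.0616]
tcp_rot: [0.999, 0.039, 0.001, -0.0]
force: [0.6, -0.1, 0.7]
finger_gap: 0.0505
gripper_force: 0.0
```

```bash
python3 -c "
from h import *
go([.465,.126,.062],.06)
cap('top','e_top.png');c=cap('scene','e.png')
a=cv2.imread('pics/e.png')[120:260,190:410];a=cv2.resize(a,None,fx=3.5,fy=3.5,interpolation=2);cv2.imwrite('pics/ec.png',a)"
```

```text
t 4.22 at [0.444 0.128 0.062] F [ 0.6 -0.1  0.7] turn [-0.001 -0.002  0.019] shift [ 2.06  0.35 -0.04]
```

View pics/ec.png

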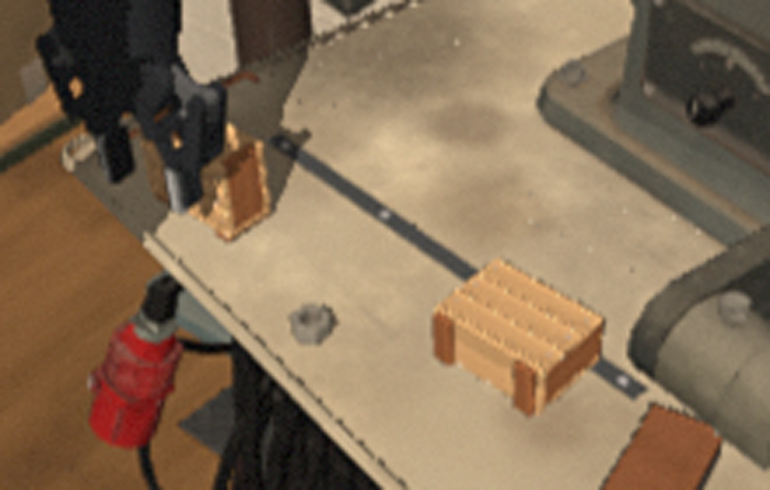

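The gripper stands behind the left crate without touching it. I'll push.

Emit:
move_arm(series=[[[0, 0, 0], [0.8, 0.2, 0], -0.18], [[0, 0, 0], [1.5, 0.2, 0], -0.18], [[0, 0, 0], [2, 0.2, 0], -0.18], [[0, 0, 0], [2.5, 0.2, 0], -0.18], [[0, 0, 0], [3, 0.2, 0], -0.18]])

```text
t: 4.73
position: [0.4721, 0.128, 0.0609]
tcp_rot: [0.999, 0.04, -0.0, 0.0]
force: [-1.3, -0.0, 0.6]
finger_gap: 0.0504
gripper_force: 0.8
```

Emit:
move_arm(series=[[[0, 0, 0], [0.5, 0, 0], -0.18], [[0, 0, 0], [1, 0, 0], -0.18], [[0, 0, 0], [1.4, 0, 0], -0.18], [[0, 0, 0], [1.8, 0, 0], -0.18], [[0, 0, 0], [2, 0, 0], -0.18]])

```text
t: 5.15
position: [0.4929, 0.1299, 0.0609]
tcp_rot: [0.999, 0.04, 0.001, -0.0]
force: [-0.1, -0.4, -0.4]
finger_gap: 0.0506
gripper_force: 0.0
```

Emit:
move_arm(series=[[[0, 0, 0], [-1, 0, -0.5], -0.18], [[0, 0, 0], [-3, 0, -1], -0.18], [[0, 0, 0], [-6, 0, -2], -0.18]])

```text
t: 5.4
position: [0.4326, 0.1253, 0.081]
tcp_rot: [0.999, 0.039, 0.0, -0.001]
force: [0.3, 0.2, 0.5]
finger_gap: 0.0505
gripper_force: 0.0
```

```bash
python3 -c "
from h import *
go([.465,.126,.062],.06)
cap('top','f_top.png');c=cap('scene','f.png')
a=cv2.imread('pics/f.png')[130:230,190:350];b=cv2.imread('pics/f_top.png')[80:250,180:410]
a=cv2.resize(a,(480,300),interpolation=2);b=cv2.resize(b,(480,300*48*17//(23*30)),interpolation=2);cv2.imwrite('pics/fc.png',np.vstack([a[:240],b]));print(b.shape)"
```

```text
t 5.4 at [0.433 0.125 0.081] F [0.3 0.2 0.5] turn [-0.001 -0.001  0.019] shift [3.23 0.18 1.9 ]
(354, 480, 3)
```

View pics/fc.png

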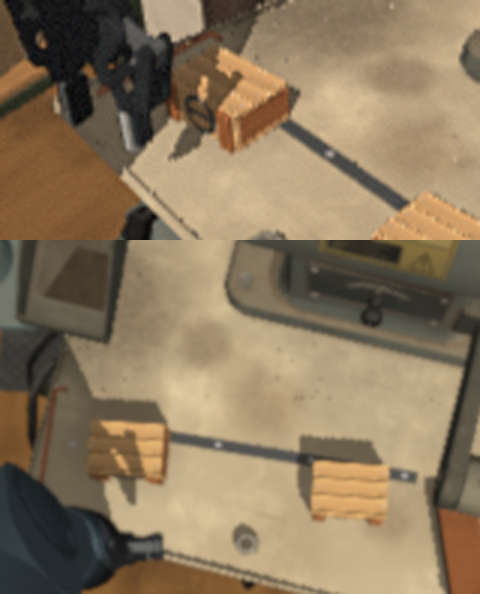

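The left crate lies on its back, with the stamp ring visible at (200,112). I'll measure its heel edge, the line, and the clearance to the left grinder rest.

```bash
python3 -c "
from h import *
t=cap('top');s=cap('scene')
T=lambda u,v:(180+u/2.087,80+(v-240)/2.087)
for n,p in[('nl',(90,475)),('nr',(163,483)),('fl',(92,424)),('fr',(166,421))]:print(n,ray(t,*T(*p),.038).round(3))
print('R',[ray(t,*T(*p),.038).round(3)[:2].tolist() for p in[(312,514),(386,518)]])
for a,b in[((205,125),(272,112)),((232,128),(290,122)),((205,125),(290,122))]:
    o1=ray(t,*a,0);d1=ray(t,*a,.5)-o1;o2=ray(s,*b,0);d2=ray(s,*b,.5)-o2
    k=np.linalg.lstsq(np.c_[d1,-d2],o2-o1,rcond=None)[0];print((o1+k[0]*d1).round(3),(o2+k[1]*d2).round(3))
for z in(.15,.2,.25):print(z,ray(t,232,128,z).round(3))
go([.49,.126,.036],-.0,.3)
"
```

```text
nl [0.52  0.167 0.038]
nr [0.512 0.085 0.038]
fl [0.577 0.167 0.038]
fr [0.582 0.083 0.038]
R [[0.48, -0.083], [0.476, -0.165]]
[0.668 0.201 0.08 ] [0.664 0.205 0.08 ]
[0.663 0.141 0.074] [0.663 0.142 0.074]
[0.68  0.216 0.041] [0.707 0.183 0.037]
0.15 [0.641 0.12  0.15 ]
0.2 [0.626 0.106 0.2  ]
0.25 [0.611 0.092 0.25 ]
t 5.6 at [0.431 0.125 0.081] F [ 0.6 -1.4 -0.2] turn [-0.011  0.299  0.08 ] shift [5.89 0.34 4.51]
```

Emit:
move_arm(series=[[[0, 0.1, 0.06], [0, 0, 0], -0.18], [[0, 0.2, 0.13], [0, 0, 0], -0.18], [[0, 0.3, 0.2], [0, 0, 0], -0.18], [[0, 0.3, 0.2], [0, 0, 0], -0.18]])

```text
t: 5.93
position: [0.4309, 0.1248, 0.0805]
tcp_rot: [0.987, -0.061, 0.15, -0.006]
force: [-0.2, 0.4, -0.4]
finger_gap: 0.0505
gripper_force: 0.0
```

```bash
python3 -c "
from h import *
go([.475,.130,.036],-.12,.3);go([.58,.117,.036],-.12,.3);print(manip.observe()['q'].round(2) if hasattr(manip.observe()['q'],'round') else manip.observe()['q'])
"
```

```text
t 5.93 at [0.431 0.125 0.081] F [-0.2  0.4 -0.4] turn [-0.029  0.    -0.007] shift [ 2.8  -0.9   5.55]
t 5.93 at [0.431 0.125 0.081] F [-0.2  0.4 -0.4] turn [-0.029  0.    -0.007] shift [12.91 -0.84  8.68]
[-0.09  0.17 -0.4   2.37  0.55  0.4  -2.65]
```

Emit:
move_arm(series=[[[-0.03, 0, 0], [1.5, -0.5, 2], -0.18], [[-0.03, 0, 0], [2.2, -0.9, 4], -0.18], [[-0.03, 0, 0], [2.8, -0.9, 5.55], -0.18], [[-0.03, 0, 0], [2.8, -0.9, 5.55], -0.18]])

```text
t: 6.27
position: [0.4777, 0.1304, 0.0349]
tcp_rot: [0.987, -0.063, 0.148, 0.009]
force: [0.1, -0.5, 0.5]
finger_gap: 0.0503
gripper_force: 0.0
```

```bash
python3 -c "
from h import *
go([.58,.117,.036],-.12,.3);print(np.round(manip.observe()['q'],2))
"
```

```text
t 6.27 at [0.478 0.13  0.035] F [ 0.1 -0.5  0.5] turn [ 0.001  0.003 -0.006] shift [9.89 0.04 2.92]
[-0.21  0.34 -0.26  2.28  0.74  0.37 -2.82]
```

Emit:
move_arm(series=[[[0, 0, 0], [0.5, 0, 0.15], -0.18], [[0, 0, 0], [1, 0, 0.3], -0.18]])

```text
t: 6.43
position: [0.4865, 0.1289, 0.0365]
tcp_rot: [0.987, -0.062, 0.148, 0.009]
force: [0.1, -0.2, -0.2]
finger_gap: 0.0502
gripper_force: 0.0
```

```bash
python3 -c "
from h import *
go([.58,.117,.036],-.12,.3);print(np.round(manip.observe()['q'],2))
"
```

```text
t 6.43 at [0.486 0.129 0.037] F [ 0.1 -0.2 -0.2] turn [ 0.001  0.002 -0.006] shift [9.   0.01 2.81]
[-0.19  0.35 -0.27  2.26  0.73  0.37 -2.79]
```

Emit:
move_arm(series=[[[0, 0, 0], [0.8, 0, 0.25], -0.18], [[0, 0, 0], [1.6, 0, 0.5], -0.18], [[0, 0, 0], [2.4, 0, 0.75], -0.18], [[0, 0, 0], [3.2, 0, 1], -0.18], [[0, 0, 0], [4, 0, 1.25], -0.18]])

```text
t: 6.85
position: [0.5286, 0.1233, 0.0364]
tcp_rot: [0.987, -0.063, 0.148, 0.009]
force: [-2.8, 0.3, 2.3]
finger_gap: 0.0505
gripper_force: 1.4
```

```bash
python3 -c "
from h import *
go([.58,.117,.036],-.12,.3);print(np.round(manip.observe()['q'],2));cap('scene','g.png');cap('top','g_top.png')
"
```

```text
t 6.85 at [0.529 0.123 0.036] F [-2.8  0.3  2.3] turn [ 0.001  0.002 -0.006] shift [ 4.94 -0.02  1.56]
[-0.13  0.41 -0.28  2.17  0.7   0.4  -2.7 ]
```

Emit:
move_arm(series=[[[0, 0, 0], [0.8, 0, 0.25], -0.18], [[0, 0, 0], [1.6, 0, 0.5], -0.18], [[0, 0, 0], [2.4, 0, 0.75], -0.18], [[0, 0, 0], [3.1, 0, 1], -0.18], [[0, 0, 0], [3.6, 0, 1.15], -0.18]])

```text
t: 7.37
position: [0.5668, 0.1185, 0.0357]
tcp_rot: [0.987, -0.063, 0.148, 0.009]
force: [-1.5, 0.1, -0.1]
finger_gap: 0.0502
gripper_force: 0.8
```

```bash
python3 -c "
from h import *
go([.58,.117,.036],-.12,.3);cap('scene','i.png');cap('top','i_top.png')
a=cv2.imread('pics/i.png')[110:230,190:350];b=cv2.imread('pics/i_top.png')[80:250,180:410]
a=cv2.resize(a,(480,360),interpolation=2);b=cv2.resize(b,(480,354),interpolation=2);cv2.imwrite('pics/ic.png',np.vstack([a[:240],b]))
"
```

```text
t 7.37 at [0.567 0.119 0.036] F [-1.5  0.1 -0.1] turn [ 0.001  0.002 -0.007] shift [ 1.27 -0.01  0.37]
```

View pics/ic.png

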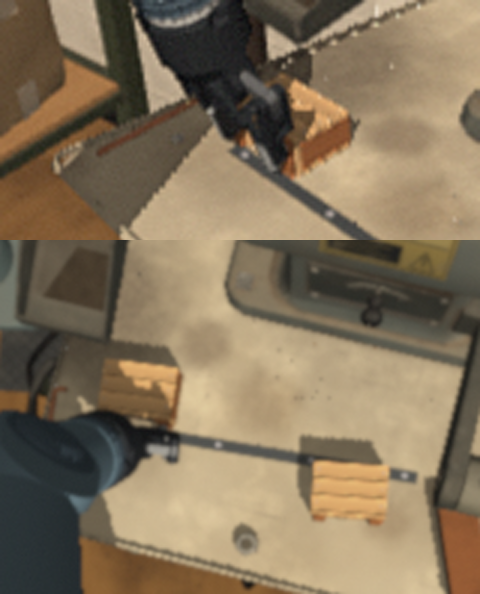

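The stamped crate's rear edge sits just past the strip, near (178,426) in the top view. About 12 mm more will give it margin.

Emit:
move_arm(series=[[[0, 0, 0], [0.5, 0, 0.15], -0.18], [[0, 0, 0], [1, 0, 0.3], -0.18], [[0, 0, 0], [1.3, 0, 0.4], -0.18], [[0, 0, 0], [1.3, 0, 0.4], -0.18]])

```text
t: 7.8
position: [0.5801, 0.1169, 0.0359]
tcp_rot: [0.987, -0.063, 0.149, 0.009]
force: [0.8, -0.8, -0.2]
finger_gap: 0.0503
gripper_force: 0.1
```

Emit:
move_arm(series=[[[0, 0, 0], [-2, 0, -0.6], -0.18], [[0, 0, 0], [-5, 0, -1.5], -0.18], [[0, 0, 0], [-8, 0, -4], -0.18], [[0, 0, 0], [-10, 0, -7], -0.18], [[0, 0, 0], [-12, 0, -9], -0.18]])

```text
t: 8.22
position: [0.4376, 0.1352, 0.0874]
tcp_rot: [0.987, -0.062, 0.148, 0.009]
force: [1.5, 0.1, 0.7]
finger_gap: 0.0508
gripper_force: 0.0
```

```bash
python3 -c "
from h import *
go([.40,.0,.2],-.12,.3);print(np.round(manip.observe()['q'],2));cap('scene','j.png');c=cap('top','j_top.png')
h=cv2.cvtColor(c['image'],cv2.COLOR_RGB2HSV)
m=cv2.inRange(h,(8,90,60),(22,255,255));m[:125]=0;m[240:]=0;m[:,:205]=0;m[:,385:]=0
for k in cv2.findContours(m,0,2)[0]:
    if cv2.contourArea(k)>250:
        b=cv2.boxPoints(cv2.minAreaRect(k));print(b.round(0).tolist(),[ray(c,*p,.038)[:2].round(3).tolist() for p in b])
a,b=np.array([.579,.151]),np.array([.528,-.203])
n=np.array([(a-b)[1],-(a-b)[0]])/np.linalg.norm(a-b);print('n',n)
cv2.imwrite('pics/jc.png',cv2.resize(cv2.imread('pics/j_top.png')[80:250,180:410],None,fx=3,fy=3,interpolation=2))
"
```

```text
t 8.22 at [0.438 0.135 0.087] F [1.5 0.1 0.7] turn [ 0.     0.001 -0.005] shift [  1.36  13.87 -11.38]
[-0.14  0.17 -0.38  2.34  0.56  0.46 -2.69]
[[327.0, 215.0], [329.0, 184.0], [367.0, 187.0], [365.0, 218.0]] [[0.471, -0.077], [0.543, -0.081], [0.537, -0.169], [0.466, -0.165]]
[[225.0, 161.0], [229.0, 130.0], [269.0, 135.0], [265.0, 166.0]] [[0.594, 0.165], [0.67, 0.158], [0.658, 0.063], [0.583, 0.071]]
n [ 0.98978104 -0.14259557]
```

View pics/jc.png

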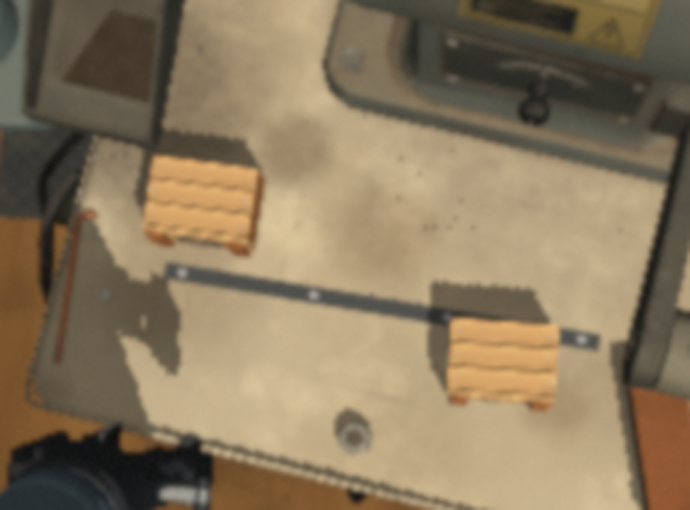

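Both crates lie on their backs. The stamped one's rear edge is about 13–20 mm past the line, inside the 3–60 mm window. The other crate is short of the line, and the gripper is clear of everything.

```bash
python3 -c "
from h import *
print(manip.finish_job())"
```

```text
the job is handed in; nothing more can be done
None
```

I tipped both crates onto their backs, pushed the stamped (left) one to about 13–20 mm beyond the line by camera measurement, left the other short of it, and handed the job in at about 8 s; no verdict came back.

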